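Swap the change gears and build up the tall spindle

TASK

The lathe's two change gears were put back on each other's spindles: swap them, so that the large gear lies flat, hub up, on the base of the tall spindle and the small gear likewise on the short spindle (the empty mat is there to park one meanwhile). When both gears are home, slip the narrow sleeve over the tall spindle so that it stands on the large gear's hub, and last of all put the wide flat collar over the spindle on top of the sleeve. Lower every piece until it rests rather than dropping it, and leave the oil bottle, the wrench and the tool post where they are.

Things in the scene. Friction and masses are not known exactly. Their poses are not given: they have to be found in the camera images.
- large_gear_center (a point): Centre, half-way up, of the large steel change gear (loose, about 300 g; at the start on the short spindle, hub up). Toothed disc 66 mm across, 10 mm thick, with a smooth round hub on top 34 mm across and 12 mm high: 22 mm high in all, through bore 20 mm. Gear z axis is the bore axis, towards the hub; this point is 11 mm above the underside, 1 mm above the disc's top face.
- small_gear_center (a point): Centre, half-way up, of the small steel change gear (loose, about 130 g; at the start on the tall spindle, hub up). Toothed disc 44 mm across, 10 mm thick, with a smooth round hub on top 30 mm across and 12 mm high: 22 mm high in all, through bore 20 mm. z axis is the bore axis, towards the hub; this point is 11 mm above the underside.
- sleeve_center (a point): Centre, half-way up, of the narrow spacer sleeve: a plain steel tube 34 mm across, 20 mm high, through bore 20 mm, about 90 g, loose, standing upright on the bench. z axis is the bore axis.
- collar_center (a point): Centre, half-way up, of the wide flat collar: a plain steel ring 54 mm across, 14 mm thick, through bore 20 mm, about 210 g, loose, lying flat on the bench. z axis is the bore axis.
- tall_spindle: The tall spindle (fixed): green square base 80 x 80 x 15 mm with an upright steel post, 14 mm diameter, in the middle; the post stands 60 mm above the base's top (75 mm above the bench) and its last 10 mm taper to 4 mm diameter. Origin: centre of the base's underside, on the post's axis at bench height; z up, x and y along the base's sides.
- short_spindle: The short spindle (fixed): the same green base 80 x 80 x 15 mm and 14 mm post, but the post stands only 30 mm above the base's top (45 mm above the bench); its last 10 mm taper to 4 mm diameter. Origin: centre of the base's underside, on the post's axis at bench height; z up.
- mat: Empty black rubber mat (fixed), 100 x 100 mm, 3 mm thick, a free place to park one piece. Origin: centre of its underside, at bench height.
- oil_bottle: Bystander: white oil bottle with red cap, 56 mm across, 150 mm high, standing loose. Origin: centre of its underside.
- wrench: Bystander: steel wrench 190 mm long lying loose on the bench, beyond the work. Origin: about the middle of its length, underside.
- tool_post: Bystander: square steel four-way lathe tool post, 85 x 85 mm, 62 mm high to its top plate, with square-headed clamp screws and a slanting lever up to 145 mm high, 2 kg, standing loose. Origin: centre of its underside.

How it is judged:
By the outcome, as a careful person would: the job done as asked, in the order asked, and still so for the second after the job is handed in, with the robot touching nothing.
It also fails if it takes over 131 s, if anything falls off the work surface, if the arm or the gripper's body presses on something with over 40 N, if the wrist force passes 120 N, or if a joint passes its speed limit or range.

ROBOT

A 6-joint arm with a two-finger parallel gripper is mounted at the origin on the work surface. World frame = base frame: x ahead of the robot, y to its left, z up, the work surface at z = 0. Lengths are in m, angles in rad, forces in N, time in s.
With the tool pointing down it reaches from about 0.35 to 0.775 m from the base axis. Payload 5.5 kg.
Tool frame: the origin (TCP) lies midway between the tips of the shut fingers; the grasp point (between the pads) lies grip_point_offset behind it (grip_point_offset is the distance from the TCP to the grasp point, in m); z points along the fingers, y is the direction in which the jaws open and shut (so a half turn about z gives the same grasp; the last joint's range is limited). The gripper opens to 85 mm and grips with 20 to 120 N. Pads are 22 mm wide; open, the fingers measure 114 mm over their backs; the gripper's body (76 mm by 85 mm) begins 54 mm behind the grasp point. The pads swing forward as they close: fully open they stand 13 mm farther back than shut.
Start: joints at [-1.377, 0.313, 0.046, 1.304, 0, 1.431], TCP at [0.188, -0.543, 0.231] pointing down, gripper open.
Joint ranges: [-2.76, 2.76], [-0.86, 1.69], [-1.03, 1.26], [-2.2, 2.34], [-1.47, 1.5], [-3.14, 3.14]. Speed limits (rad/s): [2.57, 2.57, 3.14, 3.14, 3.14, 3.14].

INTERFACE

Orientations are given as a unit quaternion [w, x, y, z].
In Python, from workcell import * gives the robot as it stands.
- The arm moves only by the tool send_rows, never from a script. Its argument "series" is one flat list of numbers, 7 for each row, row after row: the shift along the tool's x, y, z in cm, then the turn, a rotation vector about the tool's x, y, z in degrees, then the opening, from 0 (shut) to 1 (fully open). A call has 1 to 10 rows; each row is the pose to reach, as a shift and turn from the pose commanded when the call began, along the tool's axes at that moment; what a row does not reach only later rows make up. A row lasts 1/12 s, in which the tool goes at most 41.7 mm and 7.16 degrees, less where a joint would pass 70% of its speed; a pose out of reach is approached as far as the arm can. A call with a gripper value outside its range is refused whole. The fingers move at their own pace and stop on an object; "newtons" is the grip in N (left out, the last holds). Time passes only in rows, so rows that repeat a pose let the fingers close. It gives the time, the measured TCP pose, the force and the opening at its end, in the units of the state.
- get_state(): the state, without advancing time (a new reading comes with each control period).
- read_camera(name): name is "scene" or "top" or "wrist"; returns the picture (400x640x3 uint8, blue, green, red); there is no depth.
- camera_info(name): a dict with "K" (3x3 intrinsics, pixels), "xyz" and "attitude" of the camera in the world. Camera axes: x right, y down, z forward; pixel columns grow to the right and rows downward; lengths in m; the calibration is good to about 2 mm. A picture is of the moment at which its call begins: read the wrist's pose just before it. camera_info takes no time and is no camera call; for the wrist camera it gives the pose at the moment of the call.
- hand_in(): hands the job in, once; it reports no verdict.
Trained networks look in the newest picture that a camera, given by its name, has taken for a name from the list of things; names that differ only in an ending like _2 or _b are one class to them, and where a whole thing is asked for, a point or a joint stands for the part that bears it (a point fixed in the world has none). Each returns a list of dicts, best first, with "p" (0 to 1); they miss things now and then, are a little off and sometimes report something else, mostly with a low value. They report only what shows in the picture. A call takes as long as a camera call.
- silhouettes(camera, label): "pixels" (400x640 bool, what is visible of it) and "box" ([left, top, width, height] in pixels, round what is visible of it).
The state is a dict: "clock": time; "joint_pos": joint angles; "qvel": joint speeds; "tau": joint torques, N m; "tcp_pos": TCP position; "orientation": TCP orientation; "wrist_force": force on the tool from outside, world axes, zero at the start; "ft_torque": the same for the moment, N m; "finger_gap": finger opening in m.
Only numpy, scipy, OpenCV 4.12 (cv2) and the standard library are available. Lean on these libraries where they do the work, as an engineer would, in place of code of your own. Each camera call takes 0.05 s, during which the arm holds its last target. There are 200 camera calls.

## Working session

There is one attempt and no reset: what is moved stays moved. The work goes in short steps, Python scripts to look and compute and a tool call to move; the robot and the scene stay as the last step left them, time stands still between calls to the robot, and variables do not carry over. Pictures are saved under pics/ and viewed, about 12 in all and at most 16, crops included, and the job is handed in when it is done.

Besides the shell and the picture viewer there is one more tool, called as a command line: name --argument value ..., lists and objects as JSON in quotes. send_rows: Moves the arm, as the interface text tells. Its arguments: {"type":"object","properties":{"series":{"type":"array"},"newtons":{"type":"number"}},"required":["series"]}

```bash
ls; mkdir -p pics
python3 - <<'E'
from workcell import *
import cv2,numpy as np
print(get_state())
try: print(grip_point_offset)
except Exception as e: print(e)
for n in ("scene","top","wrist"):
    print(n,camera_info(n)); cv2.imwrite(f"pics/{n}0.png",read_camera(n))
things=["large_gear_center","small_gear_center","sleeve_center","collar_center","tall_spindle","short_spindle","mat","oil_bottle","wrench","tool_post"]
for c in ("top","scene"):
  for t in things:
    print(c,t,[(round(d["p"],2),d["box"],[int(v) for v in np.argwhere(d["pixels"]).mean(0)[::-1]]) for d in silhouettes(c,t)[:2]])
E
```

```text
pics
{'clock': 0.0, 'joint_pos': array([-1.37663400e+00,  3.13980040e-01,  4.50081041e-02,  1.30357805e+00,
        7.36041687e-06,  1.43118528e+00]), 'qvel': array([-9.67101574e-05, -1.12753248e-04,  2.76006900e-04, -1.11277247e-03,
       -4.91503343e-04, -1.43304235e-03]), 'tau': array([-3.38885420e-04, -4.80632579e+01,  2.98530221e+01,  1.95118063e-02,
        2.36655308e-05,  6.95940798e-06]), 'tcp_pos': array([ 0.18826819, -0.54278957,  0.23043234]), 'orientation': array([-8.76603433e-04,  9.86106329e-01,  1.66113034e-01, -2.02342750e-05]), 'wrist_force': array([-0.79136379,  0.88954758,  0.75190332]), 'ft_torque': array([ 0.03049356,  0.0226843 , -0.02748833]), 'finger_gap': 0.08548271569542362}
0.0187
scene {'K': array([[371.03799822,   0.        , 321.12369531],
       [  0.        , 371.03799822, 200.29721772],
       [  0.        ,   0.        ,   1.        ]]), 'xyz': array([1.32422985, 0.09610693, 0.53584241]), 'attitude': array([-0.31138606,  0.59095703,  0.65870433, -0.3462905 ])}
top {'K': array([[451.00812591,   0.        , 331.33069897],
       [  0.        , 451.00
[... 1261 characters left out ...]
enter [(0.62, [343.1, 167.4, 27.9, 13.6], [356, 177])]
scene small_gear_center [(0.51, [220.8, 200.2, 17.9, 15.5], [227, 208]), (0.26, [303.2, 235.4, 23.3, 74.8], [314, 274])]
scene sleeve_center [(0.6, [380.8, 210.9, 16.4, 13.9], [389, 218])]
scene collar_center [(0.7, [267.8, 170.3, 18.6, 12.9], [278, 174])]
scene tall_spindle [(0.63, [202.0, 193.1, 49.4, 35.0], [228, 213])]
scene short_spindle [(0.86, [339.4, 170.0, 31.6, 21.2], [355, 184])]
scene mat [(0.65, [289.6, 201.7, 42.1, 25.4], [311, 212])]
scene oil_bottle [(0.69, [189.8, 121.2, 25.3, 57.4], [200, 152])]
scene wrench [(0.61, [303.2, 239.2, 25.0, 69.8], [314, 274])]
scene tool_post [(0.57, [458.3, 163.2, 86.2, 68.4], [487, 196])]
```

```bash
cat > h.py <<'E'
from workcell import *
import cv2,numpy as np
from scipy.spatial.transform import Rotation as R
def rot(q): return R.from_quat(np.roll(q,-1)).as_matrix()
def ray(ci,uv,z):
    d=rot(ci["attitude"])@np.linalg.inv(ci["K"])@[uv[0],uv[1],1]
    return ci["xyz"]+d*(z-ci["xyz"][2])/d[2]
def proj(ci,p):
    c=rot(ci["attitude"]).T@(np.array(p)-ci["xyz"]); c=ci["K"]@c; return c[:2]/c[2]
E
python3 - <<'E'
from h import *
ci=camera_info("top")
for n,uv,z in [("large",(312,258.8),.03),("small",(414,200),.03),("sleeve",(284,203.3),.02),("collar",(383.6,263.5),.014),("tall",(411.4,199.9),.015),("short",(311.4,258),.015),("mat",(345.1,211.7),.003),("bottle",(461,263),.1),("wrench",(334,146),.0),("tp",(203,221),.05)]:
    p=ray(ci,uv,z); print(n,p.round(3),np.hypot(p[0],p[1]).round(3))
im=cv2.imread("pics/top0.png")
cv2.imwrite("pics/top0c.png",cv2.resize(im[100:300,150:500],None,fx=2.25,fy=2.25,interpolation=cv2.INTER_CUBIC))
s=get_state(); M=rot(s["orientation"]); w=camera_info("wrist"); print(M.round(3), M.T@(w["xyz"]-s["tcp_pos"]), (M.T@rot(w["attitude"])).round(3))
E
```

```text
large [0.459 0.093 0.03 ] 0.469
small [ 0.633 -0.205  0.03 ] 0.665
sleeve [0.622 0.178 0.02 ] 0.647
collar [ 0.447 -0.117  0.014] 0.462
tall [ 0.635 -0.2    0.015] 0.665
short [0.461 0.095 0.015] 0.471
mat [ 0.599 -0.003  0.003] 0.599
bottle [ 0.453 -0.32   0.1  ] 0.554
wrench [0.8   0.031 0.   ] 0.8
tp [0.567 0.409 0.05 ] 0.699
[[ 0.945  0.328  0.   ]
 [ 0.328 -0.945 -0.   ]
 [-0.     0.    -1.   ]] [ 0.0704805   0.00076371 -0.14244356] [[-0.    -0.962 -0.274]
 [ 1.    -0.    -0.001]
 [ 0.001 -0.274  0.962]]
```

View pics/top0c.png

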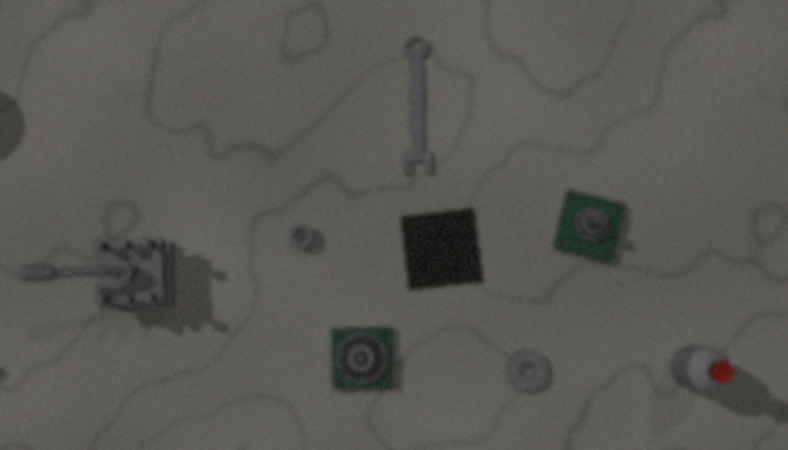

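View pics/wrist0.png

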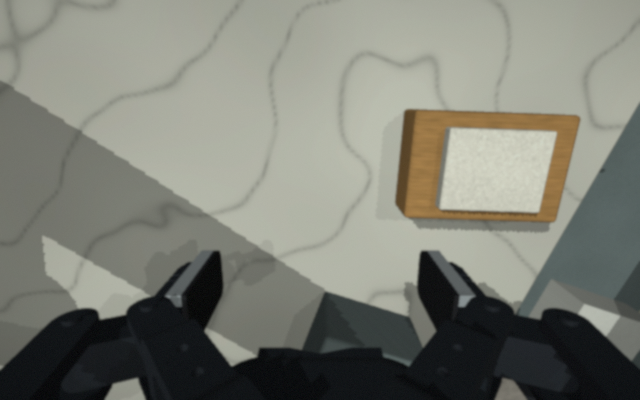

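The top view shows the bases at about (310,258) and (411,199), the mat at (345,211), the collar at (384,263) and the sleeve at (284,203). That agrees with the networks and is within reach. The wrist view shows only other furniture. I'll move to a look above the tall spindle.

send_rows --series '[26.75,-8.9,-3,0,0,19.2,1,26.75,-8.9,-3,0,0,19.2,1,26.75,-8.9,-3,0,0,19.2,1,26.75,-8.9,-3,0,0,19.2,1,26.75,-8.9,-3,0,0,19.2,1,26.75,-8.9,-3,0,0,19.2,1,26.75,-8.9,-3,0,0,19.2,1,26.75,-8.9,-3,0,0,19.2,1]' --newtons 40

```text
clock: 1.82
tcp_pos: [0.4166, -0.3676, 0.2624]
orientation: [-0.0, 1.0, 0.003, 0.002]
wrist_force: [-0.3, 0.1, -0.3]
finger_gap: 0.0854
```

send_rows --series '[22.35,-17.15,3,0,0,0,1,22.35,-17.15,3,0,0,0,1,22.35,-17.15,3,0,0,0,1,22.35,-17.15,3,0,0,0,1,22.35,-17.15,3,0,0,0,1,22.35,-17.15,3,0,0,0,1,22.35,-17.15,3,0,0,0,1,22.35,-17.15,3,0,0,0,1,22.35,-17.15,3,0,0,0,1,22.35,-17.15,3,0,0,0,1]'

```text
clock: 2.65
tcp_pos: [0.6353, -0.2007, 0.2309]
orientation: [0.0, 1.0, -0.001, -0.001]
wrist_force: [0.2, 0.3, -0.7]
finger_gap: 0.0854
```

```bash
cat >> h.py <<'E'
def look(name,labels,guess,crop=None):
    """wrist picture; overlay model circles [(x,y,z,r),...]"""
    s=get_state(); ci=camera_info("wrist"); im=read_camera("wrist")
    cv2.imwrite(f"pics/{name}_raw.png",im)
    np.save(f"pics/{name}.npy",{"ci":ci},allow_pickle=True)
    print("tcp",s["tcp_pos"].round(4),s["orientation"].round(4),"t",round(s["clock"],2),"F",s["wrist_force"].round(1),"gap",round(s["finger_gap"],4))
    for l,z in labels:
        for d in silhouettes("wrist",l)[:2]:
            if d["p"]<.3: continue
            c=np.argwhere(d["pixels"]).mean(0)[::-1]; b=d["box"]; bc=(b[0]+b[2]/2,b[1]+b[3]/2)
            print(l,round(d["p"],2),"box",b,"centroid",ray(ci,c,z).round(4)[:2],"boxc",ray(ci,bc,z).round(4)[:2])
    return ci,im
def overlay(ci,im,circs,path,win,f=3):
    u0,v0,u1,v1=win
    o=cv2.resize(im[v0:v1,u0:u1],None,fx=f,fy=f,interpolation=cv2.INTER_CUBIC)
    for x,y,z,r,col in circs:
        P=[proj(ci,(x+r*np.cos(a),y+r*np.sin(a),z)) for a in np.linspace(0,2*np.pi,60)]
        cv2.polylines(o,[np.int32((np.array(P)-[u0-.5,v0-.5])*f)],True,col,1)
    cv2.imwrite(path,o)
E
python3 - <<'E'
from h import *
ci,im=look("w1",[("small_gear_center",.025),("tall_spindle",.015),("mat",.003),("collar_center",.014)],None)
E
```

```text
tcp [ 0.6353 -0.2007  0.2309] [ 1.e-04  1.e+00 -6.e-04 -5.e-04] t 2.65 F [ 0.2  0.3 -0.7] gap 0.0854
small_gear_center 0.79 box [299.5, 146.4, 44.1, 42.1] centroid [ 0.638  -0.2023] boxc [ 0.6394 -0.2027]
tall_spindle 0.75 box [278.4, 125.0, 85.1, 83.8] centroid [ 0.6374 -0.2018] boxc [ 0.6382 -0.2021]
mat 0.71 box [98.1, 145.8, 105.7, 94.6] centroid [ 0.6065 -0.0061] boxc [ 0.6052 -0.0037]
mat 0.66 box [1.4, 174.3, 4.9, 22.8] centroid [0.6163 0.1672] boxc [0.6143 0.1657]
collar_center 0.63 box [236.3, 290.4, 41.0, 47.5] centroid [ 0.4491 -0.1193] boxc [ 0.4493 -0.1208]
```

View pics/w1_raw.png

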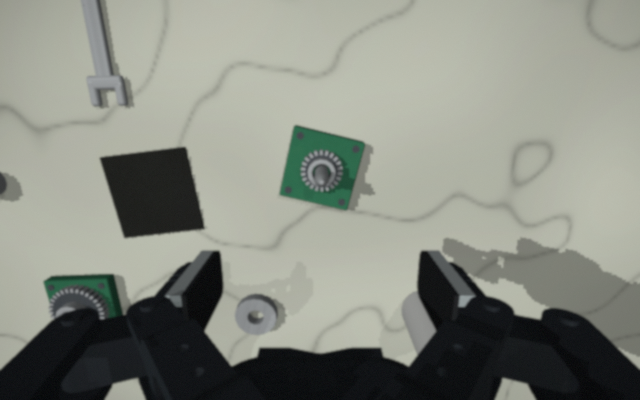

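The small gear sits on the tall spindle with its base centre near (322,168), which is about (0.637, -0.202). The mat is at (152,192) and the collar at (257,314). Next is the large gear.

send_rows --series '[-17.5,-29.5,0,0,0,0,1,-17.5,-29.5,0,0,0,0,1,-17.5,-29.5,0,0,0,0,1,-17.5,-29.5,0,0,0,0,1,-17.5,-29.5,0,0,0,0,1,-17.5,-29.5,0,0,0,0,1,-17.5,-29.5,0,0,0,0,1,-17.5,-29.5,0,0,0,0,1,-17.5,-29.5,0,0,0,0,1,-17.5,-29.5,0,0,0,0,1]'

```text
clock: 3.73
tcp_pos: [0.4595, 0.0873, 0.2321]
orientation: [-0.003, 1.0, 0.006, 0.0]
wrist_force: [0.5, -0.2, 0.4]
finger_gap: 0.0855
```

Run:
```python
from h import *
ci,im=look("w2",[("large_gear_center",.025),("short_spindle",.015),("mat",.003),("sleeve_center",.01)],None)
x,y=.46,.094
overlay(ci,im,[(x,y,.025,.033,(0,0,255)),(x,y,.037,.017,(0,255,255)),(x,y,.045,.002,(255,0,255))],"pics/w2o.png",(220,80,420,260))
```

```text
tcp [0.4595 0.0873 0.2321] [-3.4e-03  1.0e+00  6.2e-03  5.0e-04] t 3.73 F [ 0.5 -0.2  0.4] gap 0.0855
large_gear_center 0.93 box [280.7, 141.4, 63.1, 61.8] centroid [0.4607 0.0978] boxc [0.4584 0.0968]
short_spindle 0.86 box [274.2, 130.9, 74.5, 76.6] centroid [0.4636 0.0978] boxc [0.4598 0.098 ]
mat 0.56 box [361.7, 0.0, 99.5, 89.5] centroid [ 0.5942 -0.0051] boxc [ 0.5897 -0.0045]
sleeve_center 0.56 box [214.8, 0.4, 33.4, 31.7] centroid [0.6149 0.18  ] boxc [0.6127 0.1787]
```

View pics/w2o.png

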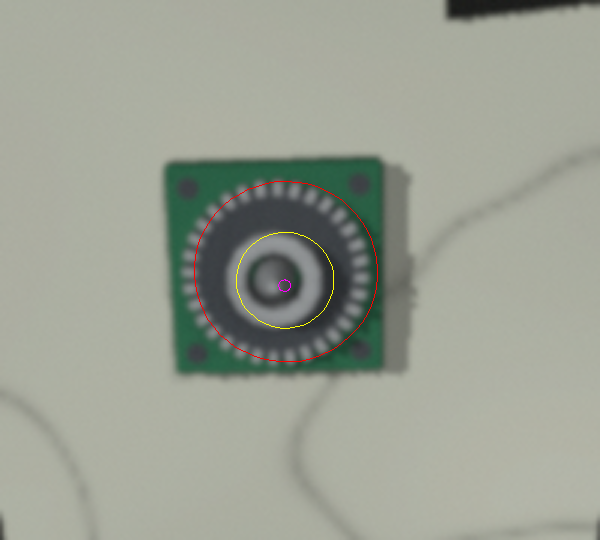

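The gear lies about 11 crop px left of the overlay, so y is about 0.098. The arm was still settling when I took the picture, so I'll lower and look again at rest.

send_rows --series '[0,-0.3,10,0,0,0,1,0,-0.3,10,0,0,0,1,0,-0.3,10,0,0,0,1,0,-0.3,10,0,0,0,1,0,-0.3,10,0,0,0,1,0,-0.3,10,0,0,0,1,0,-0.3,10,0,0,0,1]'

```text
clock: 4.57
tcp_pos: [0.463, 0.0875, 0.1331]
orientation: [-0.004, 1.0, 0.006, 0.002]
wrist_force: [0.5, 0.7, -0.7]
finger_gap: 0.0857
```

Run:
```python
from h import *
ci,im=look("w3",[("large_gear_center",.025),("short_spindle",.015)],None)
x,y=.46,.0965
overlay(ci,im,[(x,y,.025,.033,(0,0,255)),(x,y,.037,.017,(0,255,255)),(x,y,.045,.002,(255,0,255))],"pics/w3o.png",(220,60,420,260))
```

```text
tcp [0.463  0.0875 0.1331] [-0.0042  1.      0.0059  0.0017] t 4.57 F [ 0.5  0.7 -0.7] gap 0.0857
large_gear_center 0.57 box [264.7, 159.5, 85.8, 80.9] centroid [0.4618 0.0979] boxc [0.4601 0.0979]
short_spindle 0.61 box [259.7, 146.1, 97.9, 97.4] centroid [0.4667 0.0971] boxc [0.4616 0.0974]
```

View pics/w3o.png

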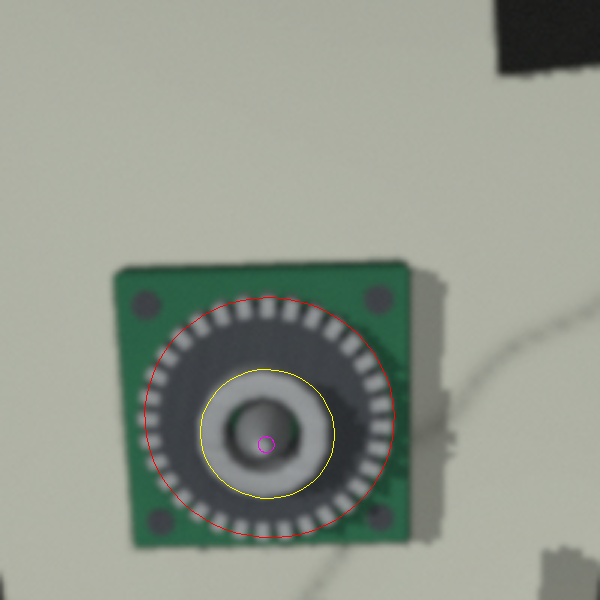

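The large gear is at about (0.460, 0.0975). I'll correct position and attitude and descend to the hub.

send_rows --series '[-0.3,-1.0,4,-0.5,-0.2,0.7,1,-0.3,-1.0,8,-0.5,-0.2,0.7,1,-0.3,-1.0,10.2,-0.5,-0.2,0.7,1,-0.3,-1.0,10.2,-0.5,-0.2,0.7,1,-0.3,-1.0,10.2,-0.5,-0.2,0.7,1,-0.3,-1.0,10.2,-0.5,-0.2,0.7,1,-0.3,-1.0,10.2,-0.5,-0.2,0.7,1,-0.3,-1.0,10.2,-0.5,-0.2,0.7,1]'

```text
clock: 5.38
tcp_pos: [0.46, 0.0883, 0.0313]
orientation: [-0.004, 1.0, 0.007, 0.0]
wrist_force: [0.6, 0.6, 0.6]
finger_gap: 0.0858
```

Run:
```python
from h import *
s=get_state(); print({k:np.round(v,4) for k,v in s.items()})
```

```text
{'clock': np.float64(5.3833), 'joint_pos': array([ 0.0129,  0.2736, -0.5431,  0.7538,  0.0079,  3.1406]), 'qvel': array([ 0.0018,  0.002 , -0.009 , -0.0061,  0.001 , -0.0018]), 'tau': array([-3.10000e-03, -3.90682e+01,  2.32794e+01,  3.47000e-02,
        2.65000e-02,  0.00000e+00]), 'tcp_pos': array([0.46  , 0.0883, 0.0313]), 'orientation': array([-4.e-03,  1.e+00,  7.e-03,  1.e-04]), 'wrist_force': array([0.6394, 0.5865, 0.5729]), 'ft_torque': array([ 0.024 , -0.0073,  0.0184]), 'finger_gap': np.float64(0.0858)}
```

Joint 6 is at its range limit, which is what blocked y. I'll back off and work at tool yaw +90°: tool x = world +y, tool y = world +x, joint 6 mid-range.

send_rows --series '[0,0,-3,0,0,0,1,0,0,-6,0,0,-7,1,0,0,-10,0,0,-14,1,0,0,-10,0,0,-21,1,0,0,-10,0,0,-28,1,0,0,-10,0,0,-35,1,0,0,-10,0,0,-42,1,0,0,-10,0,0,-45,1,0,0,-10,0,0,-45,1]'

```text
clock: 6.13
tcp_pos: [0.4592, 0.0875, 0.1307]
orientation: [-0.004, 0.921, 0.39, 0.001]
wrist_force: [0.4, 0.6, 0.8]
finger_gap: 0.0849
```

send_rows --series '[0,0,0,0,0,-7,1,0,0,0,0,0,-14,1,0,0,0,0,0,-21,1,0,0,0,0,0,-28,1,0,0,0,0,0,-35,1,0,0,0,0,0,-42,1,0,0,0,0,0,-45,1,0,0,0,0,0,-45,1,0,0,0,0,0,-45,1]'

```text
clock: 6.88
tcp_pos: [0.4588, 0.0875, 0.13]
orientation: [-0.004, 0.703, 0.711, 0.002]
wrist_force: [0.7, -0.4, 0.1]
finger_gap: 0.0855
```

```bash
cat >> h.py <<'E'
NOM=R.from_matrix(np.array([[0,1,0],[1,0,0],[0,0,-1.]]))
def to(x,y,z):
    s=get_state(); M=R.from_matrix(rot(s["orientation"]))
    print("t %.2f"%s["clock"],"tcp",s["tcp_pos"].round(4),"F",s["wrist_force"].round(1),"gap %.4f"%s["finger_gap"],"q6 %.2f"%s["joint_pos"][5],
     "shift cm",(M.inv().apply(np.array([x,y,z])-s["tcp_pos"])*100).round(2),"turn",np.degrees((M.inv()*NOM).as_rotvec()).round(2))
E
python3 - <<'E'
from h import *
to(.46,.0975,.13)
look("w4",[("large_gear_center",.025),("short_spindle",.015)],None)
E
```

```text
t 6.88 tcp [0.4588 0.0875 0.13  ] F [ 0.7 -0.4  0.1] gap 0.0855 q6 1.57 shift cm [1.   0.13 0.01] turn [-0.15 -0.45  0.63]
tcp [0.4588 0.0875 0.13  ] [-0.0037  0.7032  0.711   0.0019] t 6.88 F [ 0.7 -0.4  0.1] gap 0.0855
large_gear_center 0.93 box [277.1, 140.5, 85.5, 85.8] centroid [0.4592 0.0995] boxc [0.4595 0.0982]
short_spindle 0.77 box [268.5, 131.2, 102.6, 97.1] centroid [0.4583 0.1045] boxc [0.4594 0.0989]
```

send_rows --series '[1.0,0.1,4,-0.2,-0.5,0.6,1,1.0,0.1,8,-0.2,-0.5,0.6,1,1.0,0.1,10.2,-0.2,-0.5,0.6,1,1.0,0.1,10.2,-0.2,-0.5,0.6,1,1.0,0.1,10.2,-0.2,-0.5,0.6,1,1.0,0.1,10.2,-0.2,-0.5,0.6,1]'

```text
clock: 7.53
tcp_pos: [0.4601, 0.0983, 0.0287]
orientation: [0.001, 0.706, 0.708, 0.0]
wrist_force: [0.8, 1.1, 0.4]
finger_gap: 0.0856
```

Run:
```python
from h import *
to(.46,.098,.0275)
im=read_camera("wrist"); cv2.imwrite("pics/w5.png",im)
```

```text
t 7.53 tcp [0.4601 0.0983 0.0287] F [0.8 1.1 0.4] gap 0.0856 q6 1.61 shift cm [-0.03 -0.01  0.12] turn [0.08 0.04 0.17]
```

View pics/w5.png

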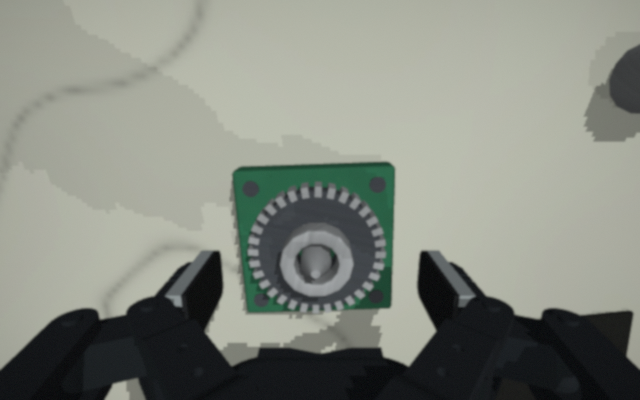

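The hub at (317,260) is centred between the open pads. Closing.

send_rows --series '[0,0,0,0,0,0,0,0,0,0,0,0,0,0,0,0,0,0,0,0,0,0,0,0,0,0,0,0,0,0,0,0,0,0,0,0,0,0,0,0,0,0,0,0,0,0,0,0,0,0,0,0,0,0,0,0,0,0,0,0,0,0,0,0,0,0,0,0,0,0]' --newtons 50

```text
clock: 8.42
tcp_pos: [0.4593, 0.0983, 0.0285]
orientation: [0.001, 0.706, 0.708, 0.0]
wrist_force: [-2.1, -0.5, 8.1]
finger_gap: 0.0312
```

send_rows --series '[0,0,-2,0,0,0,0,0,0,-4,0,0,0,0,0,0,-6,0,0,0,0,0,0,-8,0,0,0,0,0,0,-8,0,0,0,0,0,0,-8,0,0,0,0]'

```text
clock: 8.92
tcp_pos: [0.4596, 0.0984, 0.1078]
orientation: [0.001, 0.706, 0.708, 0.0]
wrist_force: [0.1, 0.6, -3.3]
finger_gap: 0.0313
```

Run:
```python
from h import *
to(.599,-.004,.11)
im=read_camera("wrist"); cv2.imwrite("pics/w6.png",im[100:400,120:520])
```

```text
t 8.92 tcp [0.4596 0.0984 0.1078] F [ 0.1  0.6 -3.3] gap 0.0313 q6 1.61 shift cm [-10.29  13.9   -0.18] turn [0.1  0.04 0.19]
```

View pics/w6.png

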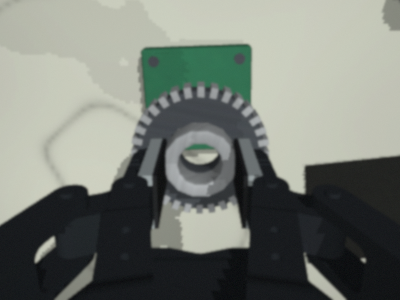

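Gear held, 3.3 N measured against its weight. Carrying it to the mat and lowering.

send_rows --series '[-2.5,3.4,0,0,0,0,0,-5,6.8,0,0,0,0,0,-7.5,10.2,0,0,0,0,0,-10.3,14,0,0,0,0,0,-10.3,14,2,0,0,0,0,-10.3,14,4.5,0,0,0,0,-10.3,14,6.5,0,0,0,0,-10.3,14,8,0,0,0,0,-10.3,14,8.5,0,0,0,0,-10.3,14,8.5,0,0,0,0]'

```text
clock: 9.8
tcp_pos: [0.5965, -0.0039, 0.019]
orientation: [-0.002, 0.706, 0.708, -0.002]
wrist_force: [-0.6, -0.3, -2.4]
finger_gap: 0.0311
```

send_rows --series '[0,0,0.2,0,0,0,0,0,0,0.4,0,0,0,0,0,0,0.5,0,0,0,0,0,0,0.6,0,0,0,0,0,0,0.6,0,0,0,0]'

```text
clock: 10.22
tcp_pos: [0.5997, -0.0042, 0.0171]
orientation: [0.001, 0.706, 0.708, -0.0]
wrist_force: [0.3, 0.8, -3.3]
finger_gap: 0.0313
```

send_rows --series '[0,0,0.1,0,0,0,0,0,0,0.1,0,0,0,0,0,0,0.2,0,0,0,0,0,0,0.2,0,0,0,0]'

```text
clock: 10.55
tcp_pos: [0.5999, -0.0042, 0.0165]
orientation: [0.001, 0.706, 0.708, 0.0]
wrist_force: [-3.3, 0.8, 9.4]
finger_gap: 0.0311
```

It rests on the mat (+9 N up). Releasing and going to the small gear.

send_rows --series '[0,0,0,0,0,0,1,0,0,0,0,0,0,1,0,0,0,0,0,0,1,0,0,0,0,0,0,1,0,0,0,0,0,0,1,0,0,0,0,0,0,1,0,0,-3,0,0,0,1,0,0,-6,0,0,0,1,0,0,-9.5,0,0,0,1,0,0,-13,0,0,0,1]'

```text
clock: 11.38
tcp_pos: [0.5987, -0.004, 0.1453]
orientation: [-0.0, 0.706, 0.708, -0.001]
wrist_force: [1.3, -0.4, -0.2]
finger_gap: 0.0852
```

send_rows --series '[-4,0.8,0,0,0,0,1,-8,1.6,0,0,0,0,1,-12,2.4,0,0,0,0,1,-16,3.2,0,0,0,0,1,-19.8,3.7,0,0,0,0,1,-19.8,3.7,0,0,0,0,1,-19.8,3.7,0,0,0,0,1,-19.8,3.7,0,0,0,0,1]'

```text
clock: 12.05
tcp_pos: [0.6366, -0.2019, 0.1441]
orientation: [-0.0, 0.706, 0.708, -0.0]
wrist_force: [-0.4, -0.4, 0.1]
finger_gap: 0.0852
```

Run:
```python
from h import *
ci,im=look("w7",[("small_gear_center",.025),("tall_spindle",.015),("large_gear_center",.013)],None)
x,y=.637,-.202
overlay(ci,im,[(x,y,.025,.022,(0,0,255)),(x,y,.037,.015,(0,255,255)),(x,y,.075,.002,(255,0,255))],"pics/w7o.png",(220,60,420,260))
to(x,y,.03)
```

```text
tcp [ 0.6366 -0.2019  0.1441] [-4.000e-04  7.062e-01  7.080e-01 -4.000e-04] t 12.05 F [-0.4 -0.4  0.1] gap 0.0852
small_gear_center 0.62 box [290.5, 160.7, 53.7, 57.2] centroid [ 0.636  -0.1987] boxc [ 0.6354 -0.2004]
tall_spindle 0.86 box [263.1, 128.5, 110.7, 112.7] centroid [ 0.6352 -0.1988] boxc [ 0.6362 -0.199 ]
t 12.25 tcp [ 0.637  -0.2004  0.1448] F [ 0.  -0.2  0.6] gap 0.0857 q6 1.14 shift cm [-1.600e-01  1.000e-02  1.148e+01] turn [-0.02  0.04  0.31]
```

View pics/w7o.png

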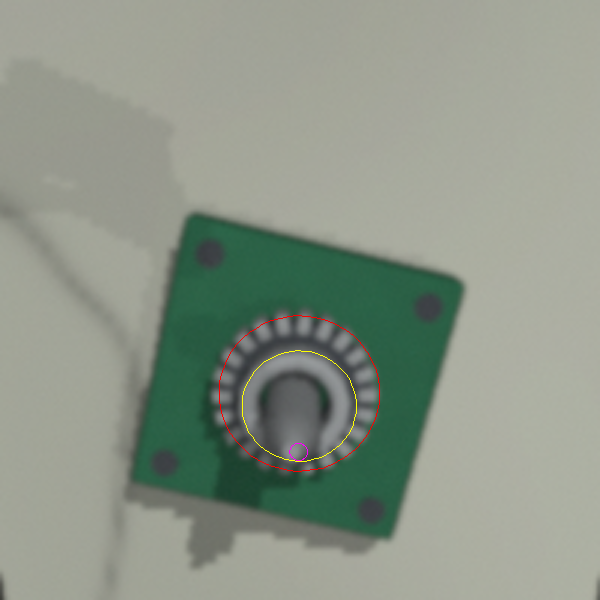

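Run:
```python
from h import *
ci=np.load("pics/w7.npy",allow_pickle=True).item()["ci"]
C=[ray(ci,(u/3+220,v/3+60),.015) for u,v in [(190,210),(465,280),(395,540),(131,485)]]
print(np.mean(C,0),[np.linalg.norm(C[i]-C[i-1]).round(4) for i in range(4)])
to(.636,-.2015,.0305)
```

```text
[ 0.63618236 -0.20183337  0.015     ] [np.float64(0.0814), np.float64(0.0775), np.float64(0.0792), np.float64(0.0795)]
t 12.25 tcp [ 0.637  -0.2004  0.1448] F [ 0.  -0.2  0.6] gap 0.0857 q6 1.14 shift cm [-0.11 -0.09 11.43] turn [-0.02  0.04  0.31]
```

send_rows --series '[-0.1,-0.1,3.5,0,0,0.3,1,-0.1,-0.1,7,0,0,0.3,1,-0.1,-0.1,10,0,0,0.3,1,-0.1,-0.1,11.4,0,0,0.3,1,-0.1,-0.1,11.4,0,0,0.3,1,-0.1,-0.1,11.4,0,0,0.3,1,-0.1,-0.1,11.4,0,0,0.3,1]'

```text
clock: 12.83
tcp_pos: [0.6372, -0.2028, 0.0324]
orientation: [0.001, 0.707, 0.707, 0.0]
wrist_force: [1.2, 0.0, 0.8]
finger_gap: 0.0854
```

send_rows --series '[0,0,0,0,0,0,0,0,0,0,0,0,0,0,0,0,0,0,0,0,0,0,0,0,0,0,0,0,0,0,0,0,0,0,0,0,0,0,0,0,0,0,0,0,0,0,0,0,0,0,0,0,0,0,0,0,0,0,0,0,0,0,0,0,0,0,0,0,0,0]'

```text
clock: 13.67
tcp_pos: [0.6364, -0.2034, 0.0317]
orientation: [0.001, 0.708, 0.706, -0.0]
wrist_force: [-1.4, 0.6, 5.1]
finger_gap: 0.0263
```

send_rows --series '[0,0,-2,0,0,0,0,0,0,-4,0,0,0,0,0,0,-6,0,0,0,0,0,0,-9,0,0,0,0,0,0,-9,0,0,0,0,0,0,-9,0,0,0,0]'

```text
clock: 14.17
tcp_pos: [0.6374, -0.2037, 0.1227]
orientation: [0.002, 0.708, 0.706, 0.0]
wrist_force: [-0.2, -0.4, -1.8]
finger_gap: 0.0263
```

send_rows --series '[3.4,-2,0,0,0,0,0,6.8,-4,0,0,0,0,0,10.2,-6,0,0,0,0,0,13.6,-8,0,0,0,0,0,17,-10,0,0,0,0,0,20.4,-12,0,0,0,0,0,23.8,-14,0,0,0,0,0,27.2,-16,0,0,0,0,0,30,-17.65,0,0,0,0,0,30,-17.65,0,0,0,0,0]'

```text
clock: 15.0
tcp_pos: [0.4545, 0.1012, 0.1187]
orientation: [-0.003, 0.706, 0.708, -0.002]
wrist_force: [-1.0, 0.1, -1.7]
finger_gap: 0.0262
```

send_rows --series '[0,0,2,0,0,0,0,0,0,4,0,0,0,0,0,0,4.2,0,0,0,0,0,0,4.2,0,0,0,0,0,0,4.2,0,0,0,0]'

```text
clock: 15.42
tcp_pos: [0.4598, 0.0969, 0.0782]
orientation: [-0.0, 0.708, 0.706, -0.001]
wrist_force: [0.4, 1.5, -0.8]
finger_gap: 0.0264
```

Run:
```python
from h import *
to(.46,.0966,.032)
ci,im=look("w8",[("short_spindle",.015),("small_gear_center",.074)],None)
s=get_state(); t=s["tcp_pos"]; zt=t[2]-.0317
x,y=t[0],t[1]+.0014
overlay(ci,im,[(x,y,zt+.037,.010,(0,255,255)),(x,y,zt+.025,.022,(0,0,255)),(.46,.098,.045,.002,(255,0,255)),(.46,.098,.035,.007,(255,0,255))],"pics/w8o.png",(220,100,420,300))
```

```text
t 15.42 tcp [0.4598 0.0969 0.0782] F [ 0.4  1.5 -0.8] gap 0.0264 q6 1.61 shift cm [-0.03  0.03  4.62] turn [-0.09  0.05 -0.13]
tcp [0.4598 0.0969 0.0782] [-2.000e-04  7.079e-01  7.063e-01 -8.000e-04] t 15.42 F [ 0.4  1.5 -0.8] gap 0.0264
short_spindle 0.8 box [252.9, 144.8, 125.3, 118.1] centroid [0.4586 0.113 ] boxc [0.458  0.1031]
small_gear_center 0.87 box [277.1, 196.7, 89.3, 91.1] centroid [0.4607 0.1026] boxc [0.4618 0.1018]
```

View pics/w8o.png

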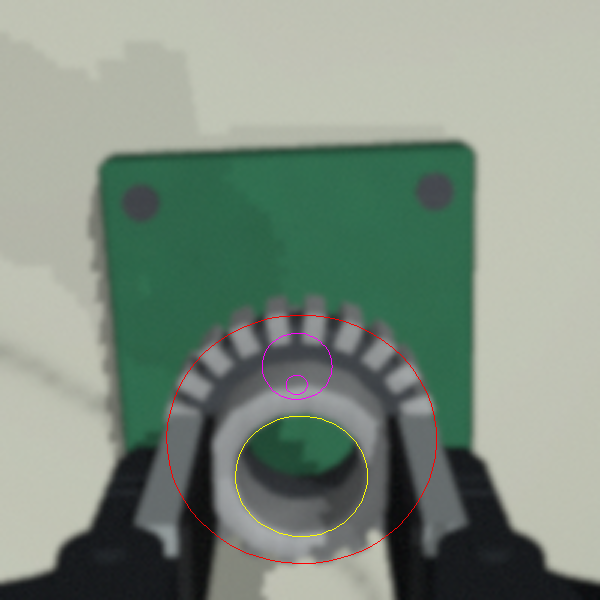

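Run:
```python
from h import *
ci=np.load("pics/w8.npy",allow_pickle=True).item()["ci"]
a,b=[ray(ci,(u/3+220,v/3+100),.015)[:2] for u,v in [(101,156),(474,142)]]
d=(b-a); L=np.linalg.norm(d); d/=L
print(a,b,L,"centre",(a+b)/2+.04*np.array([d[1],-d[0]]))
ci=np.load("pics/w3.npy",allow_pickle=True).item()["ci"]
C=[ray(ci,(u/3+220,v/3+60),.015) for u,v in [(114,268),(410,261),(409,543),(134,547)]]
print(np.mean(C,0),[np.linalg.norm(C[i]-C[i-1]).round(4) for i in range(4)])
```

```text
[0.41947904 0.13707281] [0.49707998 0.13978686] 0.07764839038722657 centre [0.45967764 0.09845428]
[0.45992294 0.09724879 0.015     ] [np.float64(0.0796), np.float64(0.0781), np.float64(0.08), np.float64(0.0785)]
```

Bore and post axis agree within 1 mm. Lowering the small gear onto the short spindle.

send_rows --series '[0,0,0.7,0,0,0,0,0,0,1.4,0,0,0,0,0,0,2.1,0,0,0,0,0,0,2.8,0,0,0,0,0,0,3.5,0,0,0,0,0,0,4,0,0,0,0,0,0,4.2,0,0,0,0,0,0,4.3,0,0,0,0,0,0,4.4,0,0,0,0,0,0,4.4,0,0,0,0]'

```text
clock: 16.4
tcp_pos: [0.4602, 0.0973, 0.0345]
orientation: [0.0, 0.708, 0.706, -0.0]
wrist_force: [-0.1, 1.2, -1.3]
finger_gap: 0.0264
```

send_rows --series '[0,0,0.1,0,0,0,0,0,0,0.2,0,0,0,0,0,0,0.3,0,0,0,0,0,0,0.3,0,0,0,0]'

```text
clock: 16.73
tcp_pos: [0.4604, 0.0973, 0.0318]
orientation: [0.0, 0.708, 0.706, -0.0]
wrist_force: [-0.6, 0.5, 1.7]
finger_gap: 0.0261
```

send_rows --series '[0,0,0,0,0,0,1,0,0,0,0,0,0,1,0,0,0,0,0,0,1,0,0,0,0,0,0,1,0,0,0,0,0,0,1,0,0,0,0,0,0,1,0,0,-3,0,0,0,1,0,0,-6,0,0,0,1,0,0,-9,0,0,0,1,0,0,-12,0,0,0,1]'

```text
clock: 17.57
tcp_pos: [0.4597, 0.0973, 0.1527]
orientation: [0.0, 0.708, 0.706, -0.001]
wrist_force: [0.7, 0.9, -0.6]
finger_gap: 0.0854
```

Run:
```python
from h import *
ci,im=look("w9",[("small_gear_center",.025)],None)
x,y=.46,.098
overlay(ci,im,[(x,y,.025,.022,(0,0,255)),(x,y,.037,.015,(0,255,255)),(x,y,.045,.002,(255,0,255))],"pics/w9o.png",(220,60,420,260))
to(.600,-.004,.145)
```

```text
tcp [0.4597 0.0973 0.1527] [ 0.000e+00  7.078e-01  7.064e-01 -6.000e-04] t 17.57 F [ 0.7  0.9 -0.6] gap 0.0854
small_gear_center 0.89 box [292.4, 157.8, 55.2, 54.7] centroid [0.4614 0.1001] boxc [0.4607 0.1002]
t 17.67 tcp [0.4635 0.0975 0.1563] F [ 0.3  0.4 -0.8] gap 0.0852 q6 1.61 shift cm [-10.13  13.66   1.26] turn [ 0.51  0.03 -0.1 ]
```

View pics/w9o.png

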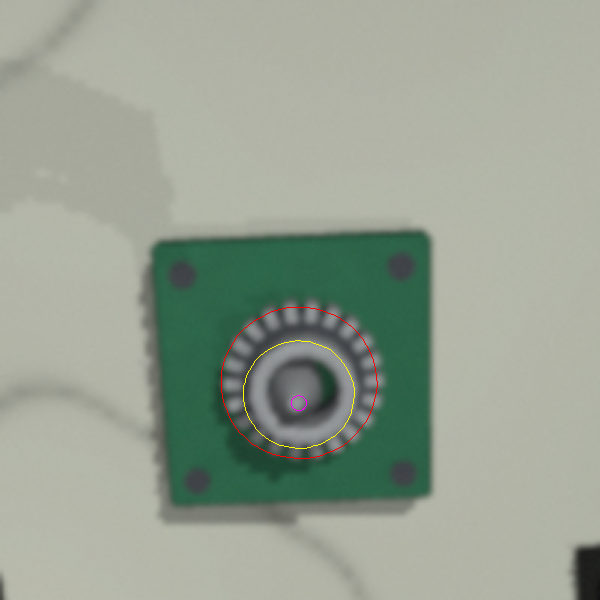

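The small gear is seated flat around the short post, concentric with the overlay. Now the large gear on the mat.

send_rows --series '[-2.5,3.5,0,0,0,0,1,-5,7,0,0,0,0,1,-7.5,10.5,0,0,0,0,1,-10.1,14,0,0,0,0,1,-10.1,14,0,0,0,0,1,-10.1,14,0,0,0,0,1,-10.1,14,0,0,0,0,1]'

```text
clock: 18.25
tcp_pos: [0.5989, -0.004, 0.1501]
orientation: [-0.001, 0.708, 0.706, -0.001]
wrist_force: [-0.7, 0.5, -0.4]
finger_gap: 0.0854
```

Run:
```python
from h import *
ci,im=look("w10",[("large_gear_center",.013)],None)
to(.600,-.004,.018)
```

```text
tcp [ 0.5989 -0.004   0.1501] [-0.001   0.7081  0.7062 -0.0011] t 18.25 F [-0.7  0.5 -0.4] gap 0.0854
large_gear_center 0.66 box [282.3, 144.5, 76.4, 82.4] centroid [ 0.6008 -0.003 ] boxc [ 0.6001 -0.0038]
t 18.35 tcp [ 0.5983 -0.003   0.151 ] F [-0.   0.7  0.5] gap 0.0857 q6 1.43 shift cm [-0.1   0.19 13.3 ] turn [-0.12  0.02 -0.06]
```

send_rows --series '[0,0,4,0,0,0,1,0,0,8,0,0,0,1,0,0,11,0,0,0,1,0,0,13.3,0,0,0,1,0,0,13.3,0,0,0,1,0,0,13.3,0,0,0,1,0,0,13.3,0,0,0,1]'

```text
clock: 18.93
tcp_pos: [0.6005, -0.0034, 0.0204]
orientation: [0.001, 0.707, 0.707, 0.0]
wrist_force: [0.5, 0.0, -0.5]
finger_gap: 0.0854
```

send_rows --series '[0,0,0,0,0,0,0,0,0,0,0,0,0,0,0,0,0,0,0,0,0,0,0,0,0,0,0,0,0,0,0,0,0,0,0,0,0,0,0,0,0,0,0,0,0,0,0,0,0,0,0,0,0,0,0,0,0,0,0,0,0,0,0,0,0,0,0,0,0,0]'

```text
clock: 19.77
tcp_pos: [0.6003, -0.0041, 0.0199]
orientation: [0.001, 0.708, 0.706, 0.0]
wrist_force: [-2.6, 1.1, 8.6]
finger_gap: 0.0304
```

send_rows --series '[0,0,-2,0,0,0,0,0,0,-4,0,0,0,0,0,0,-6,0,0,0,0,0,0,-9,0,0,0,0,0,0,-11,0,0,0,0,0,0,-11,0,0,0,0,0,0,-11,0,0,0,0]'

```text
clock: 20.35
tcp_pos: [0.6006, -0.0041, 0.1291]
orientation: [0.001, 0.708, 0.706, 0.0]
wrist_force: [-1.0, -0.0, -3.8]
finger_gap: 0.03
```

Held at 3.8 N. To the tall spindle, then check alignment before lowering.

send_rows --series '[-3.5,0.6,0,0,0,0,0,-7,1.2,0,0,0,0,0,-10.5,1.8,0,0,0,0,0,-14,2.4,0,0,0,0,0,-17,3,0,0,0,0,0,-19.8,3.6,0,0,0,0,0,-19.8,3.6,0,0,0,0,0,-19.8,3.6,1,0,0,0,0,-19.8,3.6,2,0,0,0,0,-19.8,3.6,2,0,0,0,0]'

```text
clock: 21.18
tcp_pos: [0.6328, -0.1999, 0.1038]
orientation: [-0.003, 0.707, 0.707, -0.002]
wrist_force: [-0.9, 0.9, -2.9]
finger_gap: 0.03
```

send_rows --series '[0,0,0,0,0,0,0,0,0,0,0,0,0,0,0,0,0,0,0,0,0]'

```text
clock: 21.43
tcp_pos: [0.6357, -0.2011, 0.109]
orientation: [0.0, 0.707, 0.707, -0.0]
wrist_force: [0.9, 0.5, -3.2]
finger_gap: 0.0304
```

Run:
```python
from h import *
to(.6362,-.202,.032)
ci,im=look("w11",[("tall_spindle",.015)],None)
t=get_state()["tcp_pos"]; zt=t[2]-.0169
x,y=t[0],t[1]+.0003
overlay(ci,im,[(x,y,zt+.022,.010,(0,255,255)),(x,y,zt+.010,.033,(0,0,255)),(.6362,-.202,.075,.002,(255,0,255)),(.6362,-.202,.065,.007,(255,0,255))],"pics/w11o.png",(220,100,420,300))
```

```text
t 21.43 tcp [ 0.6357 -0.2011  0.109 ] F [ 0.9  0.5 -3.2] gap 0.0304 q6 1.15 shift cm [-0.08  0.04  7.7 ] turn [ 0.01  0.06 -0.03]
tcp [ 0.6357 -0.2011  0.109 ] [ 4.000e-04  7.073e-01  7.069e-01 -3.000e-04] t 21.43 F [ 0.9  0.5 -3.2] gap 0.0304
tall_spindle 0.69 box [264.1, 135.0, 121.4, 119.3] centroid [ 0.6363 -0.1805] boxc [ 0.6405 -0.1973]
tall_spindle 0.53 box [250.9, 181.3, 137.2, 129.2] centroid [ 0.6367 -0.2327] boxc [ 0.6365 -0.2387]
```

View pics/w11o.png

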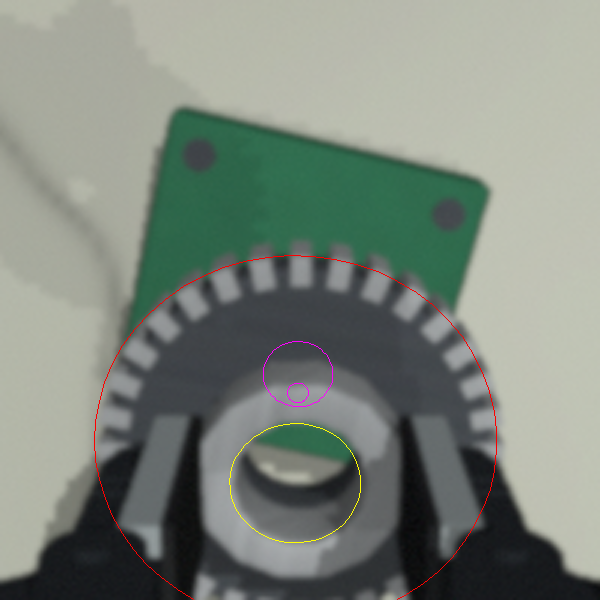

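Run:
```python
from h import *
ci=np.load("pics/w11.npy",allow_pickle=True).item()["ci"]
a,b=[ray(ci,(u/3+220,v/3+100),.015)[:2] for u,v in [(174,106),(491,186)]]
d=(b-a); L=np.linalg.norm(d); d/=L
print(a,b,L,"centre",(a+b)/2+.04*np.array([d[1],-d[0]]))
to(.6362,-.202,.032)
```

```text
[ 0.60716478 -0.15362113] [ 0.68305207 -0.17276324] 0.07826430986433414 centre [ 0.63532511 -0.20197732]
t 21.53 tcp [ 0.6359 -0.2016  0.1094] F [-0.1 -0.8 -2.8] gap 0.0299 q6 1.15 shift cm [-0.04  0.02  7.74] turn [ 0.05  0.07 -0.06]
```

send_rows --series '[0,0,0.9,0,0,0,0,0,0,1.8,0,0,0,0,0,0,2.7,0,0,0,0,0,0,3.6,0,0,0,0,0,0,4.5,0,0,0,0,0,0,5.4,0,0,0,0,0,0,6.2,0,0,0,0,0,0,6.8,0,0,0,0,0,0,7.2,0,0,0,0,0,0,7.4,0,0,0,0]'

```text
clock: 22.37
tcp_pos: [0.6352, -0.202, 0.0338]
orientation: [-0.0, 0.708, 0.706, -0.001]
wrist_force: [-0.2, -0.1, -3.8]
finger_gap: 0.0301
```

send_rows --series '[0,0,0.1,0,0,0,0,0,0,0.2,0,0,0,0,0,0,0.3,0,0,0,0,0,0,0.3,0,0,0,0]'

```text
clock: 22.7
tcp_pos: [0.6359, -0.2022, 0.0322]
orientation: [0.001, 0.708, 0.706, -0.0]
wrist_force: [-0.0, -0.1, -2.8]
finger_gap: 0.0303
```

send_rows --series '[0,0,0.1,0,0,0,0,0,0,0.1,0,0,0,0,0,0,0.1,0,0,0,0]'

```text
clock: 22.95
tcp_pos: [0.636, -0.2023, 0.032]
orientation: [0.001, 0.708, 0.706, -0.0]
wrist_force: [-2.2, 0.2, 5.4]
finger_gap: 0.0305
```

The large gear rests (+5 N). Release, check, and go to the sleeve.

send_rows --series '[0,0,0,0,0,0,1,0,0,0,0,0,0,1,0,0,0,0,0,0,1,0,0,0,0,0,0,1,0,0,0,0,0,0,1,0,0,-3,0,0,0,1,0,0,-6,0,0,0,1,0,0,-9,0,0,0,1,0,0,-12,0,0,0,1,0,0,-12,0,0,0,1]'

```text
clock: 23.78
tcp_pos: [0.6388, -0.2034, 0.1581]
orientation: [0.005, 0.708, 0.706, 0.002]
wrist_force: [0.5, 0.2, 1.2]
finger_gap: 0.0855
```

Run:
```python
from h import *
ci,im=look("w12",[("large_gear_center",.025),("tall_spindle",.015)],None)
x,y=.636,-.202
overlay(ci,im,[(x,y,.025,.033,(0,0,255)),(x,y,.037,.017,(0,255,255)),(x,y,.075,.002,(255,0,255))],"pics/w12o.png",(220,60,420,260))
```

```text
tcp [ 0.6388 -0.2034  0.1581] [0.0054 0.7077 0.7065 0.0016] t 23.78 F [0.5 0.2 1.2] gap 0.0855
large_gear_center 0.86 box [274.2, 146.2, 78.6, 77.4] centroid [ 0.6367 -0.2009] boxc [ 0.6357 -0.2022]
tall_spindle 0.79 box [262.7, 128.9, 104.8, 102.0] centroid [ 0.633  -0.1953] boxc [ 0.637  -0.2002]
```

View pics/w12o.png

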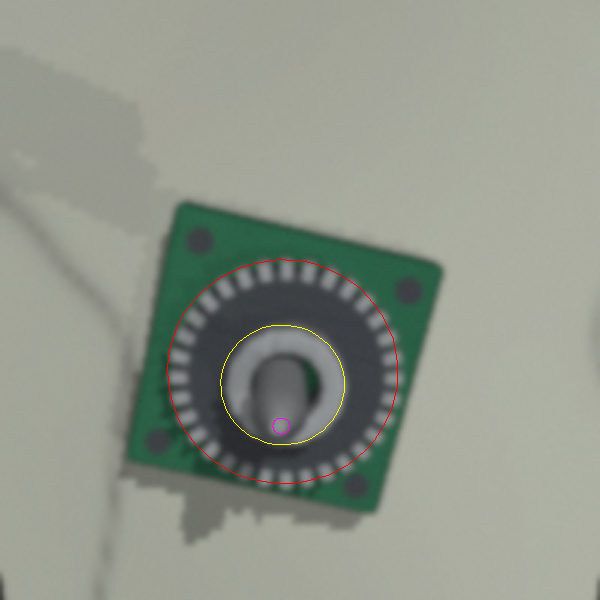

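send_rows --series '[4,-0.2,0,0,0,0,1,8,-0.4,0,0,0,0,1,12,-0.6,0,0,0,0,1,16,-0.8,0,0,0,0,1,20,-1,0,0,0,0,1,24,-1.2,0,0,0,0,1,28,-1.4,0,0,0,0,1,32,-1.6,0,0,0,0,1,36,-1.6,0,0,0,0,1,38,-1.6,0,0,0,0,1]'

```text
clock: 24.77
tcp_pos: [0.6182, 0.1823, 0.1482]
orientation: [-0.001, 0.706, 0.708, -0.001]
wrist_force: [0.7, 0.3, 0.5]
finger_gap: 0.0858
```

send_rows --series '[0,0,1,0,0,0,1,0,0,2,0,0,0,1,0,0,3,0,0,0,1,0,0,3,0,0,0,1,0,0,3,0,0,0,1,0,0,3,0,0,0,1]'

```text
clock: 25.27
tcp_pos: [0.6203, 0.1767, 0.12]
orientation: [0.0, 0.708, 0.706, -0.001]
wrist_force: [0.6, 0.1, 0.8]
finger_gap: 0.0856
```

Run:
```python
from h import *
ci,im=look("w13",[("sleeve_center",.01),("sleeve_center",.02)],None)
x,y=.62,.178
overlay(ci,im,[(x,y,.0,.017,(0,0,255)),(x,y,.020,.017,(0,255,255)),(x,y,.02,.01,(255,0,255))],"pics/w13o.png",(220,60,420,260))
to(x,y,.01)
```

```text
tcp [0.6203 0.1767 0.12  ] [ 0.000e+00  7.084e-01  7.058e-01 -7.000e-04] t 25.27 F [0.6 0.1 0.8] gap 0.0856
sleeve_center 0.87 box [296.5, 167.6, 42.4, 47.9] centroid [0.6191 0.1797] boxc [0.6195 0.1786]
sleeve_center 0.87 box [296.5, 167.6, 42.4, 47.9] centroid [0.6192 0.1823] boxc [0.6196 0.1813]
t 25.42 tcp [0.6208 0.1773 0.1211] F [-0.1 -0.1  0.2] gap 0.0857 q6 1.73 shift cm [ 0.08 -0.09 11.11] turn [ 0.06  0.04 -0.17]
```

View pics/w13o.png

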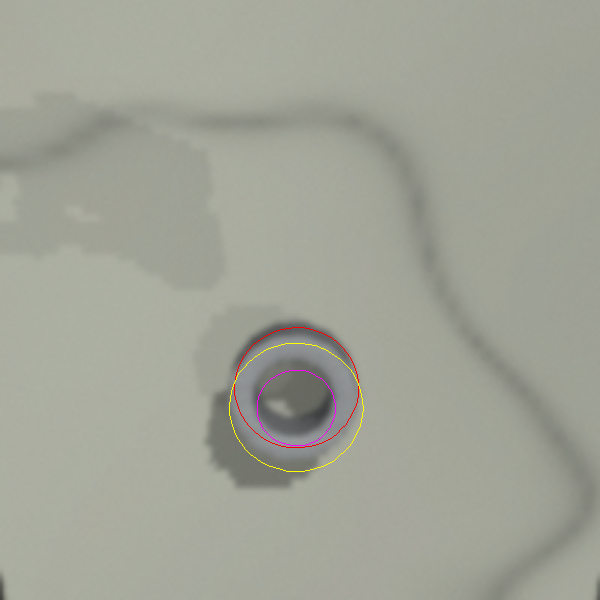

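The large gear sits concentric around the tall post. The sleeve's bore sits at crop (294,397), so the sleeve is at about (0.6195, 0.180).

send_rows --series '[0.3,-0.1,4,0,0,-0.1,1,0.3,-0.1,8,0,0,-0.1,1,0.3,-0.1,10,0,0,-0.1,1,0.3,-0.1,11.3,0,0,-0.1,1,0.3,-0.1,11.3,0,0,-0.1,1,0.3,-0.1,11.3,0,0,-0.1,1,0.3,-0.1,11.3,0,0,-0.1,1,0.3,-0.1,11.3,0,0,-0.1,1]'

```text
clock: 26.08
tcp_pos: [0.6209, 0.1811, 0.0094]
orientation: [0.001, 0.707, 0.707, 0.001]
wrist_force: [0.9, 0.1, -0.3]
finger_gap: 0.0848
```

Run:
```python
from h import *
ci,im=look("w14",[("sleeve_center",.01)],None)
to(.6195,.180,.006)
```

```text
tcp [0.6209 0.1811 0.0094] [0.0013 0.7072 0.707  0.0011] t 26.08 F [ 0.9  0.1 -0.3] gap 0.0848
sleeve_center 0.72 box [281.0, 217.6, 70.2, 85.5] centroid [0.6191 0.1792] boxc [0.6201 0.1788]
t 26.18 tcp [0.6205 0.1811 0.0091] F [-0.1  1.1 -0.2] gap 0.0856 q6 1.73 shift cm [-0.11 -0.1   0.31] turn [ 0.16  0.02 -0.01]
```

send_rows --series '[-0.1,-0.1,0.2,0,0,0,1,-0.1,-0.1,0.2,0,0,0,0,-0.1,-0.1,0.2,0,0,0,0,-0.1,-0.1,0.2,0,0,0,0,-0.1,-0.1,0.2,0,0,0,0,-0.1,-0.1,0.2,0,0,0,0,-0.1,-0.1,0.2,0,0,0,0,-0.1,-0.1,0.2,0,0,0,0,-0.1,-0.1,0.2,0,0,0,0,-0.1,-0.1,0.2,0,0,0,0]'

```text
clock: 27.02
tcp_pos: [0.6185, 0.18, 0.0057]
orientation: [0.0, 0.707, 0.707, -0.0]
wrist_force: [-0.9, 0.3, 3.5]
finger_gap: 0.0313
```

send_rows --series '[0,0,0,0,0,0,0,0,0,-2,0,0,0,0,0,0,-5,0,0,0,0,0,0,-8,0,0,0,0,0,0,-11,0,0,0,0,0,0,-11,0,0,0,0]'

```text
clock: 27.52
tcp_pos: [0.6215, 0.1806, 0.1217]
orientation: [0.003, 0.707, 0.707, 0.003]
wrist_force: [1.3, 0.3, -0.3]
finger_gap: 0.0309
```

send_rows --series '[-4,0.2,0,0,0,0,0,-8,0.4,0,0,0,0,0,-12,0.6,0,0,0,0,0,-16,0.8,0,0,0,0,0,-20,1,0,0,0,0,0,-24,1.2,0,0,0,0,0,-28,1.4,0,0,0,0,0,-32,1.6,0,0,0,0,0,-35,1.6,0,0,0,0,0,-38,1.6,0,0,0,0,0]'

```text
clock: 28.35
tcp_pos: [0.6333, -0.2021, 0.1144]
orientation: [-0.001, 0.708, 0.707, -0.001]
wrist_force: [0.8, 0.2, -0.6]
finger_gap: 0.0314
```

send_rows --series '[0,0,0.5,0,0,0,0,0,0,1,0,0,0,0,0,0,1.2,0,0,0,0,0,0,1.2,0,0,0,0,0,0,1.2,0,0,0,0,0,0,1.2,0,0,0,0]'

```text
clock: 28.85
tcp_pos: [0.6343, -0.1986, 0.1037]
orientation: [0.0, 0.706, 0.708, -0.0]
wrist_force: [0.4, 0.7, -0.8]
finger_gap: 0.0311
```

Run:
```python
from h import *
to(.636,-.202,.043)
ci,im=look("w15",[("sleeve_center",.11)],None)
s=get_state(); t=s["tcp_pos"]; zt=t[2]-.0065
x,y=t[0],t[1]
overlay(ci,im,[(x,y,zt+.02,.010,(0,255,255)),(x,y,zt+.02,.017,(0,0,255)),(x,y,zt,.010,(255,255,0)),(.636,-.202,.075,.002,(255,0,255)),(.636,-.202,.065,.007,(255,0,255))],"pics/w15o.png",(220,100,420,300))
```

```text
t 28.85 tcp [ 0.6343 -0.1986  0.1037] F [ 0.4  0.7 -0.8] gap 0.0311 q6 1.15 shift cm [-0.34  0.17  6.07] turn [-0.02  0.04  0.1 ]
tcp [ 0.6343 -0.1986  0.1037] [ 1.000e-04  7.065e-01  7.077e-01 -3.000e-04] t 28.85 F [ 0.4  0.7 -0.8] gap 0.0311
sleeve_center 0.9 box [285.8, 218.9, 71.4, 85.8] centroid [ 0.6352 -0.1985] boxc [ 0.6362 -0.1988]
```

View pics/w15o.png

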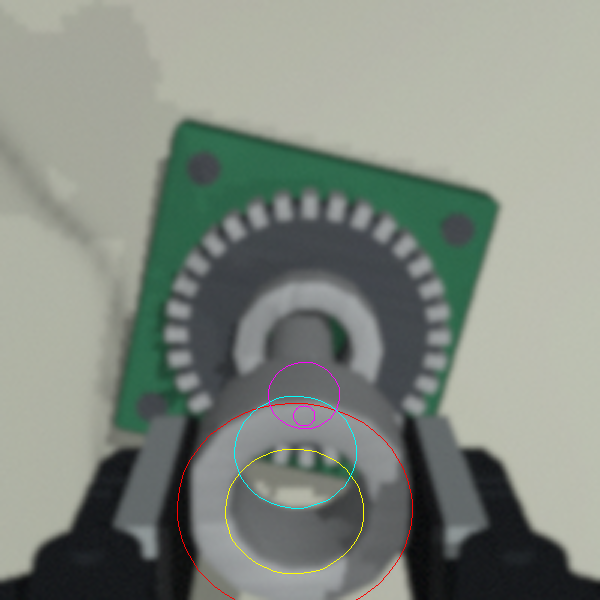

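The sleeve bore matches the prediction. Correct by (-0.34, +0.13) cm and lower.

send_rows --series '[-0.3,0.1,0,0,0,0,0,-0.3,0.1,0.5,0,0,0,0,-0.3,0.1,1.3,0,0,0,0,-0.3,0.1,2.1,0,0,0,0,-0.3,0.1,2.9,0,0,0,0,-0.3,0.1,3.7,0,0,0,0,-0.3,0.1,4.5,0,0,0,0,-0.3,0.1,5.2,0,0,0,0,-0.3,0.1,5.6,0,0,0,0,-0.3,0.1,5.6,0,0,0,0]'

```text
clock: 29.78
tcp_pos: [0.6343, -0.2027, 0.0461]
orientation: [-0.001, 0.707, 0.707, -0.001]
wrist_force: [-0.1, 0.2, -0.9]
finger_gap: 0.031
```

send_rows --series '[0,0,0.1,0,0,0,0,0,0,0.2,0,0,0,0,0,0,0.3,0,0,0,0,0,0,0.3,0,0,0,0]'

```text
clock: 30.12
tcp_pos: [0.6354, -0.2031, 0.045]
orientation: [0.001, 0.707, 0.707, -0.0]
wrist_force: [0.1, 0.0, -0.8]
finger_gap: 0.0311
```

send_rows --series '[0,0,0.1,0,0,0,0,0,0,0.2,0,0,0,0,0,0,0.2,0,0,0,0,0,0,0.2,0,0,0,0]'

```text
clock: 30.45
tcp_pos: [0.6352, -0.2031, 0.0427]
orientation: [0.0, 0.707, 0.707, -0.0]
wrist_force: [0.4, -0.7, 0.6]
finger_gap: 0.0309
```

send_rows --series '[0,0,0.1,0,0,0,0,0,0,0.1,0,0,0,0,0,0,0.1,0,0,0,0]'

```text
clock: 30.7
tcp_pos: [0.6352, -0.2031, 0.0427]
orientation: [0.001, 0.707, 0.707, -0.0]
wrist_force: [-1.8, 1.5, 5.3]
finger_gap: 0.0312
```

The sleeve rests at the expected height (+5 N). Release and go to the collar.

send_rows --series '[0,0,0,0,0,0,1,0,0,0,0,0,0,1,0,0,0,0,0,0,1,0,0,0,0,0,0,1,0,0,0,0,0,0,1,0,0,-3,0,0,0,1,0,0,-6,0,0,0,1,0,0,-10,0,0,0,1,0,0,-10,0,0,0,1,0,0,-10,0,0,0,1]'

```text
clock: 31.53
tcp_pos: [0.6373, -0.2039, 0.1452]
orientation: [0.003, 0.707, 0.707, 0.001]
wrist_force: [-0.5, 0.3, -0.8]
finger_gap: 0.0855
```

send_rows --series '[1.6,-3.6,0,0,0,0,1,3.2,-7.2,0,0,0,0,1,4.8,-10.8,0,0,0,0,1,6.4,-14.4,0,0,0,0,1,8.4,-18.7,0,0,0,0,1,8.4,-18.7,1,0,0,0,1,8.4,-18.7,2,0,0,0,1,8.4,-18.7,2,0,0,0,1,8.4,-18.7,2,0,0,0,1]'

```text
clock: 32.28
tcp_pos: [0.4487, -0.1193, 0.1208]
orientation: [-0.0, 0.707, 0.707, -0.0]
wrist_force: [-0.1, 0.6, 0.6]
finger_gap: 0.0857
```

Run:
```python
from h import *
ci,im=look("w16",[("collar_center",.007)],None)
g=cv2.medianBlur(cv2.cvtColor(im,cv2.COLOR_BGR2GRAY),3)
c=[d for d in silhouettes("wrist","collar_center")][0]
k,_=cv2.findContours(c["pixels"].astype(np.uint8),0,2); k=max(k,key=len)
print("mask ellipse",cv2.fitEllipse(k),ray(ci,cv2.fitEllipse(k)[0],.010).round(4))
to(.448,-.119,.004)
```

```text
tcp [ 0.4487 -0.1193  0.1208] [-1.000e-04  7.072e-01  7.070e-01 -5.000e-04] t 32.28 F [-0.1  0.6  0.6] gap 0.0857
collar_center 0.62 box [278.8, 156.2, 69.8, 70.3] centroid [ 0.4444 -0.1189] boxc [ 0.4447 -0.1181]
mask ellipse ((313.38592529296875, 192.2942352294922), (66.63104248046875, 67.1532974243164), 18.305021286010742) [ 0.4445 -0.1181  0.01  ]
t 32.43 tcp [ 0.4495 -0.1197  0.1216] F [-0.5  0.  -0.4] gap 0.0853 q6 1.14 shift cm [ 0.08 -0.16 11.76] turn [ 0.02  0.06 -0.02]
```

send_rows --series '[0.1,-0.5,4,0,0,0,1,0.1,-0.5,8,0,0,0,1,0.1,-0.5,10.5,0,0,0,1,0.1,-0.5,11.7,0,0,0,1,0.1,-0.5,11.7,0,0,0,1,0.1,-0.5,11.7,0,0,0,1,0.1,-0.5,11.7,0,0,0,1,0.1,-0.5,11.7,0,0,0,1]'

```text
clock: 33.1
tcp_pos: [0.4448, -0.1188, 0.006]
orientation: [0.002, 0.707, 0.707, 0.0]
wrist_force: [0.4, -0.5, 0.5]
finger_gap: 0.0857
```

Run:
```python
from h import *
ci,im=look("w17",[("collar_center",.010)],None)
to(.4446,-.1183,.003)
```

```text
tcp [ 0.4448 -0.1188  0.006 ] [1.600e-03 7.071e-01 7.071e-01 1.000e-04] t 33.1 F [ 0.4 -0.5  0.5] gap 0.0857
collar_center 0.87 box [258.3, 197.7, 119.3, 116.3] centroid [ 0.4446 -0.1174] boxc [ 0.445  -0.1171]
t 33.20 tcp [ 0.4445 -0.1186  0.0059] F [ 1.2  0.3 -0.5] gap 0.0851 q6 1.14 shift cm [0.03 0.01 0.29] turn [ 0.13  0.11 -0.01]
```

send_rows --series '[0.1,0,0.3,0,0,0,1,0.1,0,0.3,0,0,0,1,0.1,0,0.3,0,0,0,0,0.1,0,0.3,0,0,0,0,0.1,0,0.3,0,0,0,0,0.1,0,0.3,0,0,0,0,0.1,0,0.3,0,0,0,0,0.1,0,0.3,0,0,0,0,0.1,0,0.3,0,0,0,0,0.1,0,0.3,0,0,0,0]'

```text
clock: 34.03
tcp_pos: [0.4433, -0.117, 0.0024]
orientation: [0.0, 0.707, 0.707, -0.0]
wrist_force: [-2.4, 1.2, 8.3]
finger_gap: 0.0517
```

send_rows --series '[0,0,0,0,0,0,0,0,0,-2,0,0,0,0,0,0,-5,0,0,0,0,0,0,-9,0,0,0,0,0,0,-12,0,0,0,0,0,0,-12,0,0,0,0,0,0,-12,0,0,0,0]'

```text
clock: 34.62
tcp_pos: [0.4446, -0.1176, 0.1232]
orientation: [0.002, 0.707, 0.707, 0.0]
wrist_force: [0.3, -0.7, -1.9]
finger_gap: 0.0517
```

send_rows --series '[-1.6,3.6,0,0,0,0,0,-3.2,7.2,0,0,0,0,0,-4.8,10.8,0,0,0,0,0,-6.4,14.4,0,0,0,0,0,-8.4,19.1,0,0,0,0,0,-8.4,19.1,0,0,0,0,0,-8.4,19.1,0.5,0,0,0,0,-8.4,19.1,1,0,0,0,0,-8.4,19.1,1,0,0,0,0,-8.4,19.1,1,0,0,0,0]'

```text
clock: 35.45
tcp_pos: [0.632, -0.1999, 0.1101]
orientation: [-0.002, 0.707, 0.707, -0.001]
wrist_force: [-0.3, 0.5, -1.2]
finger_gap: 0.0517
```

send_rows --series '[0,0,0,0,0,0,0,0,0,0,0,0,0,0,0,0,0,0,0,0,0,0,0,0,0,0,0,0]'

```text
clock: 35.78
tcp_pos: [0.6342, -0.2009, 0.1125]
orientation: [0.001, 0.707, 0.707, -0.0]
wrist_force: [-0.2, -0.7, -1.8]
finger_gap: 0.0514
```

Run:
```python
from h import *
to(.6355,-.202,.060)
ci,im=look("w18",[("collar_center",.12),("sleeve_center",.047)],None)
s=get_state(); t=s["tcp_pos"]; zt=t[2]-.003
x,y=t[0],t[1]+.0003
overlay(ci,im,[(x,y,zt+.014,.010,(0,255,255)),(x,y,zt+.014,.027,(0,0,255)),(x,y,zt,.010,(255,255,0)),(.636,-.202,.075,.002,(255,0,255)),(.636,-.202,.057,.017,(255,0,255))],"pics/w18o.png",(220,100,420,300))
```

```text
t 35.78 tcp [ 0.6342 -0.2009  0.1125] F [-0.2 -0.7 -1.8] gap 0.0514 q6 1.14 shift cm [-0.1   0.13  5.25] turn [ 0.05  0.07 -0.  ]
tcp [ 0.6342 -0.2009  0.1125] [ 8.000e-04  7.071e-01  7.071e-01 -2.000e-04] t 35.78 F [-0.2 -0.7 -1.8] gap 0.0514
collar_center 0.91 box [262.7, 201.4, 117.2, 122.3] centroid [ 0.6351 -0.2011] boxc [ 0.6359 -0.2008]
sleeve_center 0.92 box [299.2, 189.0, 43.9, 23.1] centroid [ 0.6364 -0.1919] boxc [ 0.6362 -0.1933]
```

View pics/w18o.png

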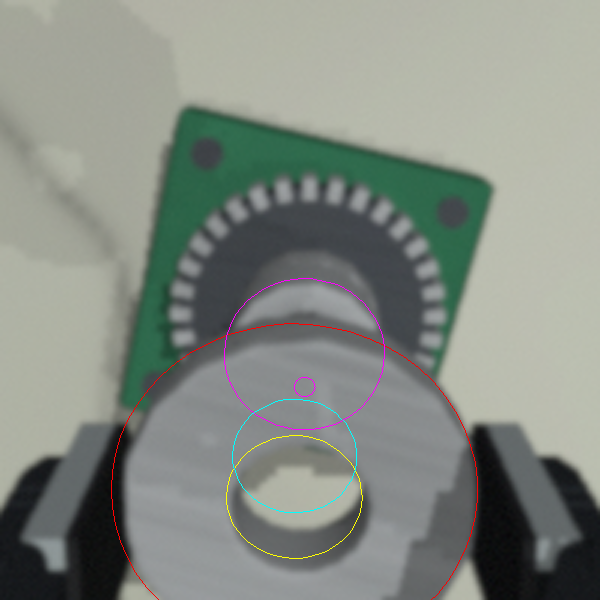

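The collar bore reads at about (0.635, -0.2025), within 1 mm of the post axis. Lowering it.

send_rows --series '[0,0.05,0.6,0,0,0,0,0,0.05,1.2,0,0,0,0,0,0.05,1.8,0,0,0,0,0,0.05,2.4,0,0,0,0,0,0.05,3,0,0,0,0,0,0.05,3.6,0,0,0,0,0,0.05,4.2,0,0,0,0,0,0.05,4.6,0,0,0,0,0,0.05,4.8,0,0,0,0,0,0.05,4.8,0,0,0,0]'

```text
clock: 36.77
tcp_pos: [0.6343, -0.2008, 0.0629]
orientation: [-0.0, 0.707, 0.707, -0.001]
wrist_force: [0.3, -0.8, -1.8]
finger_gap: 0.0514
```

send_rows --series '[0,0,0.1,0,0,0,0,0,0,0.2,0,0,0,0,0,0,0.3,0,0,0,0,0,0,0.3,0,0,0,0]'

```text
clock: 37.1
tcp_pos: [0.6347, -0.2011, 0.0607]
orientation: [0.0, 0.707, 0.707, -0.0]
wrist_force: [-0.3, -0.4, -2.4]
finger_gap: 0.052
```

send_rows --series '[0,0,0.1,0,0,0,0,0,0,0.2,0,0,0,0,0,0,0.2,0,0,0,0,0,0,0.2,0,0,0,0]'

```text
clock: 37.43
tcp_pos: [0.6349, -0.2011, 0.0595]
orientation: [0.001, 0.707, 0.707, -0.0]
wrist_force: [-1.3, 1.0, 4.1]
finger_gap: 0.0513
```

send_rows --series '[0,0,0,0,0,0,1,0,0,0,0,0,0,1,0,0,0,0,0,0,1,0,0,0,0,0,0,1,0,0,0,0,0,0,1,0,0,-3,0,0,0,1,0,0,-6,0,0,0,1,0,0,-9,0,0,0,1,0,0,-12,0,0,0,1,0,0,-12,0,0,0,1]'

```text
clock: 38.27
tcp_pos: [0.6377, -0.2022, 0.186]
orientation: [0.005, 0.707, 0.707, 0.002]
wrist_force: [1.3, 0.7, 1.0]
finger_gap: 0.0853
```

send_rows --series '[4,-2,0,0,0,0,1,8,-4,0,0,0,0,1,8,-4,0,0,0,0,1,8,-4,0,0,0,0,1,8,-4,0,0,0,0,1]'

```text
clock: 38.68
tcp_pos: [0.5951, -0.1208, 0.179]
orientation: [0.001, 0.707, 0.707, -0.0]
wrist_force: [0.8, -0.2, -0.5]
finger_gap: 0.0852
```

Run:
```python
from h import *
ci,im=look("w19",[("collar_center",.064),("large_gear_center",.025),("small_gear_center",.025)],None)
sc=read_camera("scene"); x=.636;y=-.202
a=cv2.resize(sc[150:250,160:400],None,fx=3.3,fy=3.3,interpolation=cv2.INTER_CUBIC)
ov=[(x,y,.071,.027,(0,0,255)),(x,y,.025,.033,(0,255,255)),(x,y,.075,.002,(255,0,255))]
overlay(ci,im,ov,"pics/tmp.png",(200,160,464,292))
b=cv2.imread("pics/tmp.png"); b=cv2.resize(b,(a.shape[1],260)); print(a.shape,b.shape)
cv2.imwrite("pics/final.png",np.vstack([a,b]))
```

```text
tcp [ 0.5951 -0.1208  0.179 ] [ 9.000e-04  7.068e-01  7.074e-01 -2.000e-04] t 38.68 F [ 0.8 -0.2 -0.5] gap 0.0852
collar_center 0.87 box [333.5, 248.6, 63.8, 66.8] centroid [ 0.6354 -0.2029] boxc [ 0.6363 -0.2024]
large_gear_center 0.94 box [324.3, 229.3, 68.5, 50.3] centroid [ 0.6333 -0.1866] boxc [ 0.6345 -0.1948]
(330, 792, 3) (260, 792, 3)
```

View pics/final.png

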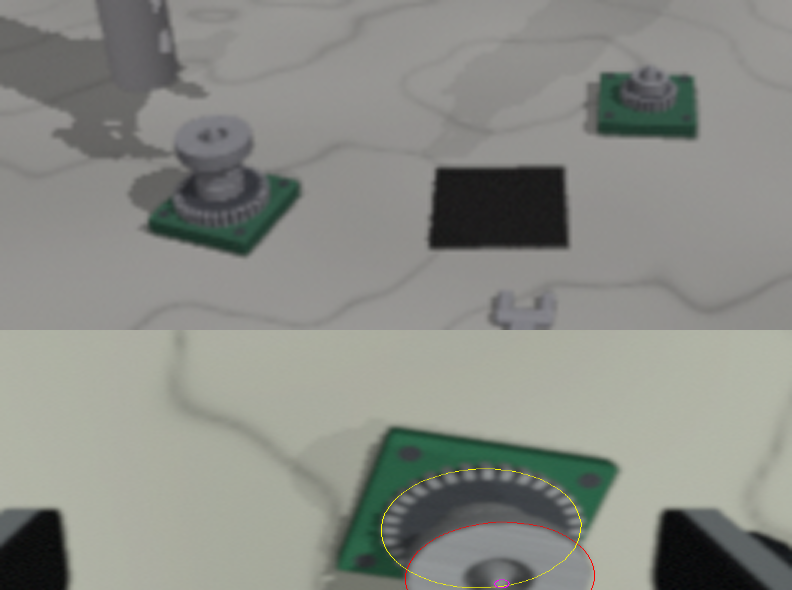

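The final picture shows the stack upright: gear, sleeve, then collar at (213,140). The small gear is flat at (648,90), the mat is empty, and the gripper is clear. Handing in.

```bash
python3 -c "
from workcell import *
print(hand_in())"
```

```text
the job is handed in; nothing more can be done
None
```

The job is done and was handed in at about 39 s of the 131 s allowed. I parked the large gear on the mat, put the small gear on the short spindle and the large gear on the tall one. Then I added the sleeve, and the collar last.

- **Placement:** I lowered each piece until the wrist force showed contact, then let go. The highest upward force I read was about 9 N.
- **Last checks:** The final pictures show the tall stack upright, with the collar on the sleeve and the sleeve on the large gear's hub. They also show the small gear flat on its base, the mat empty and the gripper clear. The collar measured within about 1 mm of the spindle axis.
- **Problem on the way:** My first tool angle put joint 6 at its range limit, so I stopped before the first grasp and worked a quarter turn round instead.
- **Not measured:** I never touched the oil bottle, wrench or tool post, but I did not re-measure their positions at the end. In the last check the network did not report the small gear in the wrist picture; I confirmed that gear by eye in the scene picture.

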